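# Fit the new filter tube in the table water filter

### The arm

A 6-joint arm with a two-finger parallel gripper is mounted at the origin on the work surface. World frame = base frame: x ahead of the robot, y to its left, z up, the work surface at z = 0. Lengths are in mm, angles in rad, forces in N, time in s.
With the tool pointing down it reaches from about 400 to 925 mm from the base axis. Payload 12.5 kg.
Tool frame: the origin (TCP) lies at the very end of the fingers, on their centre line; the grasp point (between the pads) lies 19 mm behind it; z points along the fingers, y is the line along which they close (so a half turn about z gives the same grasp; the last joint's range is limited). The gripper opens to 95 mm and grips with 3 to 60 N. Pads are 20 mm wide; open, the fingers measure 119 mm over their backs; the gripper's body (75 mm by 180 mm) begins 59 mm behind the grasp point.
Start: joints at [-1.413, 0.491, 1.559, -0, 1.092, -0.106], TCP at [162.992, -603.391, 214.661] pointing down, gripper open.
Joint ranges: [-3.1, 3.1], [-0.84, 2.19], [0.05, 2.79], [-1.13, 4.28], [0.06, 2.93], [-2.69, 2.69]. Speed limits (rad/s): [2.22, 2.22, 2.79, 3.14, 3.14, 3.14].

### API

Orientations are given as [roll, pitch, yaw] about the fixed x, y, z axes, in that order (R = Rz(yaw) Ry(pitch) Rx(roll)).
In Python, from cell import * gives the robot as it stands.
- The arm moves only by the tool jog_arm, never from a script. Its argument "targets" is a list of rows, each an object with "turn": the turn, a rotation vector about the world's x, y, z in degrees, a list of three; "slide": the shift along the world's x, y, z in mm, a list of three; "claw": the opening in per cent of the stroke, from 0 (shut) to 100 (fully open). In form: [{"turn": [wx, wy, wz], "slide": [x, y, z], "claw": claw}, ...]. A call has 1 to 5 rows; each row shifts and turns the commanded pose from where the row before left it; what a row does not reach is not made up. A row lasts 1/8 s, in which the tool goes at most 62.5 mm and 10.7 degrees, less where a joint would pass 70% of its speed; a pose out of reach is approached as far as the arm can. A call with a gripper value outside its range is refused whole. The fingers move at their own pace and stop on an object; the grip force is fixed at half the most. Time passes only in rows, so rows that do not move let the fingers close. It gives the time, the measured TCP pose, the force, the opening and the grip force at its end, in the units of the state.
- state(): the state, without advancing time (a new reading comes with each control period).
- read_camera(name): name is "scene" or "top" or "wrist"; returns a dict with "frame" (480x640x3 uint8, blue, green, red), "mtx" (3x3 intrinsics, pixels), "R" (3x3) and "t" (3): a world point X has camera coordinates R X + t. Camera axes: x right, y down, z forward; pixel columns grow to the right and rows downward; lengths in mm; the calibration is good to about 2 mm. A picture is of the moment at which its call begins. There is no depth.
- job_done(): hands the job in; it is judged then, once.
Trained networks look in the newest picture that a camera, given by its name, has taken for a name from the list of things; names that differ only in an ending like _2 or _b are one class to them, and where a whole thing is asked for, a point or a joint stands for the part that bears it (a point fixed in the world has none). Each returns a list of dicts, best first, with "conf" (0 to 1); they miss things now and then, are a little off and sometimes report something else, mostly with a low value. They report only what shows in the picture. A call takes as long as a camera call.
- look_for(query, camera): "xy" ([column, row] in pixels, amid what is visible of it).
The state is a dict: "t": time; "joints": joint angles; "qvel": joint speeds; "tau": joint torques, N m; "eef_pos": TCP position; "tcp_rot": TCP orientation; "ft_force": force on the tool from outside, world axes, zero at the start; "moment": the same for the moment, N m; "opening": opening from 0.0 (shut) to 1.0 (fully open); "grip_force": force on a finger pad.
Only numpy, scipy, OpenCV 4.12 (cv2) and the standard library are available. Lean on these libraries where they do the work, as an engineer would, in place of code of your own. Each camera call takes 0.05 s, during which the arm holds its last target. There are 200 camera calls.

### The job

Take the blue-capped filter tube out of the wooden stand and push it, plain end down, into the blue push-fit collar on top of the white water filter, past the resistance of the seal until it bottoms, then let go of it. Leave the red-capped used tube where it stands.

Things in the scene. Friction and masses are not known exactly. Their poses are not given: they have to be found in the camera images.
- filter_tube: New filter tube: rigid, round, white, 28 mm diameter, 170 mm long, 0.12 kg; the top 35 mm is a bright blue cap of equal diameter. Starts upright in one hole of a fixed wooden stand (200x80 mm, 50 mm high; two holes 34 mm wide, 40 deep, 110 apart). Origin: centre of lower end, z up the tube. Lowest 10 mm taper to 16 mm. A black line 57 mm up is level with the collar's rim when fully home.
- spent_tube: Used tube, to be left alone: same size and shape as the new one, but tan with a red cap, upright in the other hole of the stand. Origin: centre of its lower end, z up along the tube.
- collet (a point): Centre of the mouth of the blue collar, at its rim, 87 mm above the table, z up. The ring (62 mm across, 12 high) is on the middle of a fixed white filter housing (170x150 mm, 75 high). The mouth, 48 mm wide, narrows to a bore 31 mm wide. The tube's lower end meets the black seal 37 mm below the mouth, and must be pushed 20 mm further to a hard stop 57 mm below the mouth.
- seal (a joint): Travel of the black seal down the bore, in m: 0 is its upper position, 0.020 is bottomed on the stop. It resists with about 8 N of friction, about 10 N if pushed at 20 mm/s (stiffer the faster it is pushed), stays where it is left and does not spring back.

How it is judged (in metres and radians):
At the end, for the whole second after the job is handed in: Blue-capped tube in the collar, lower end within 10 mm of its axis and at least 51 mm below the mouth (57 is home), seal pushed more than 15 of its 20 mm, tube within 0.2 rad of upright, released, at rest; red-capped tube within 40 mm of its start (horizontal distance between filter_tube and collet below 0.01 m and z of filter_tube in the frame of collet below -0.051 m and value of joint seal above 0.015 m and angle between filter_tube's own z axis and vertical below 0.2 rad and linear speed of filter_tube below 0.02 m/s and distance of spent_tube from where it was at the start of the episode below 0.04 m); the robot touches nothing.
It fails at once if the red-capped used tube is taken from its place or knocked out (moved more than 40 mm) (distance of spent_tube from where it was at the start of the episode above 0.04 m).
It also fails if it takes over 43 s, if anything falls off the work surface, if the arm or the gripper's body presses on something with over 40 N, if the wrist force passes 120 N, or if a joint passes its speed limit or range.

## Working session

There is one attempt and no reset: what is moved stays moved. The work goes in short steps, Python scripts to look and compute and a tool call to move; the robot and the scene stay as the last step left them, time stands still between calls to the robot, and variables do not carry over. Pictures are saved under pics/ and viewed, at most 10 in all, crops included, and the job is handed in when it is done.

Besides the shell and the picture viewer there is one more tool, called after "Request:" by a JSON object that holds its "op" and its "data". jog_arm: Moves the arm, as the interface text tells. Its arguments: {"type":"object","properties":{"targets":{"type":"array","items":{"type":"object","properties":{"turn":{"type":"array","items":{"type":"number"}},"slide":{"type":"array","items":{"type":"number"}},"claw":{"type":"number"}}}}},"required":["targets"]}

```bash
mkdir -p pics
cat > h.py <<'E'
from cell import *
import numpy as np, cv2
def at_z(c,px,z):
    K,R,t=[np.array(c[k],float) for k in('mtx','R','t')]
    d=R.T@np.linalg.solve(K,[px[0],px[1],1.]); o=-R.T@t.ravel()
    return o+d*(z-o[2])/d[2]
def proj(c,X):
    p=np.array(c['mtx'])@(np.array(c['R'])@np.array(X,float)+np.array(c['t']).ravel()); return p[:2]/p[2]
E
python3 - <<'E'
from h import *
fs=[]
for n in("scene","top"):
    c=read_camera(n); fs.append(c['frame'])
    print(n,"cam at",(-np.array(c['R']).T@np.array(c['t']).ravel()).round())
    for q in("filter_tube","spent_tube","collet"):
        for d in look_for(q,n)[:2]:
            print(q,d, at_z(c,d['xy'],100).round(), at_z(c,d['xy'],180).round())
    cv2.imwrite(f"pics/{n}0.png",c['frame'])
s=state();print(s)
E
```

```text
scene cam at [1003. -524.  910.]
filter_tube {'xy': [389.4, 162.3], 'conf': 0.88} [468. 279. 100.] [521. 199. 180.]
spent_tube {'xy': [431.1, 176.9], 'conf': 0.97} [565. 305. 100.] [608. 223. 180.]
top cam at [ 441.    6. 1053.]
filter_tube {'xy': [135.5, 253.9], 'conf': 0.81} [465. 282. 100.] [463. 259. 180.]
spent_tube {'xy': [128.2, 189.8], 'conf': 0.97} [577. 299. 100.] [566. 275. 180.]
collet {'xy': [431.9, 261.1], 'conf': 0.94} [ 462. -238.  100.] [ 460. -217.  180.]
{'t': 0.4, 'joints': array([-1.41260094e+00,  4.90986583e-01,  1.55897896e+00, -3.12836199e-05,
        1.09170065e+00, -1.05657845e-01]), 'qvel': array([ 1.71592780e-05, -2.16152514e-03,  2.36711507e-04,  4.03698323e-04,
        8.04345575e-06,  2.95617271e-03]), 'tau': array([-9.51111688e-04, -6.11917949e+01, -2.58175921e+01,  6.92636822e-02,
        4.52938629e-02, -3.09706411e-05]), 'eef_pos': array([ 162.97781796, -603.35454244,  214.57990172]), 'tcp_rot': array([-3.14151660e+00,  1.98507931e-05,  2.63867651e-01]), 'ft_force': array([-0.63946929, -0.21047442, -0.72566006]), 'moment': array([ 0.04293109, -0.00273786, -0.00415851]), 'grip_force': 0.0, 'opening': 1.005272310858911}
```

View pics/top0.png

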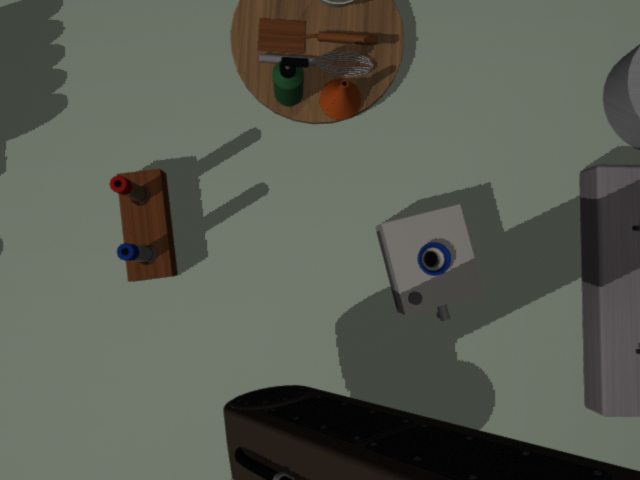

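View pics/scene0.png

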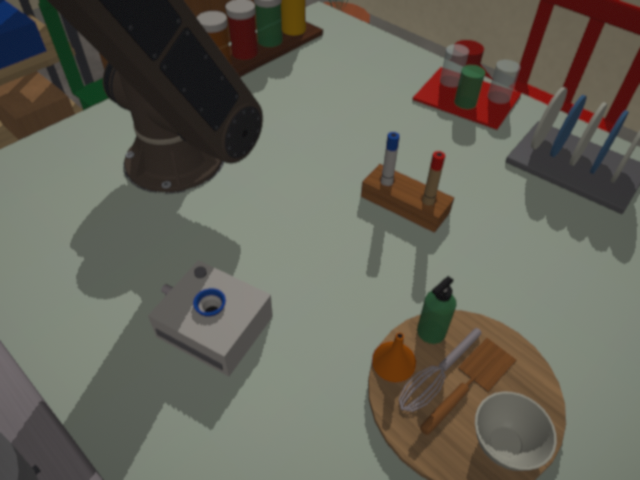

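The top view shows the blue cap at about (127,252), the red cap at (120,185) and the collar at (434,259). The scene view agrees: blue (392,140), red (437,160), collar (209,303). Next I refine the positions by colour blob in both cameras.

```bash
cat >> h.py <<'E'
from scipy.optimize import least_squares
def hull(c,x,y,r,z0,z1):
    a=np.linspace(0,2*np.pi,40)
    P=[proj(c,[x+r*np.cos(i),y+r*np.sin(i),z]) for i in a for z in(z0,z1)]
    return cv2.convexHull(np.float32(P))
def blob(c,px,col='blue',rad=30):
    h=cv2.cvtColor(c['frame'],cv2.COLOR_BGR2HSV)
    m=cv2.inRange(h,(105,130,40),(130,255,255)) if col=='blue' else cv2.inRange(h,(0,190,60),(5,255,255))|cv2.inRange(h,(172,190,60),(180,255,255))
    k=np.zeros_like(m); cv2.circle(k,[int(v) for v in px],rad,255,-1); m&=k
    return cv2.convexHull(cv2.findNonZero(m).astype(np.float32))
def cen(p):
    m=cv2.moments(p); return np.array([m['m10'],m['m01']])/m['m00'],m['m00']
def locate(cs,pxs,r,z0,z1,x0,col='blue'):
    bs=[cen(blob(c,p,col)) for c,p in zip(cs,pxs)]
    f=lambda v:np.concatenate([cen(hull(c,*v,r,z0,z1))[0]-b[0] for c,b in zip(cs,bs)])
    s=least_squares(f,x0[:2]); 
    return s.x.round(1),s.fun.round(1),[(b[0].round(1),b[1],round(cen(hull(c,*s.x,r,z0,z1))[1])) for b,c in zip(bs,cs)]
E
python3 - <<'E'
from h import *
S,T=read_camera("scene"),read_camera("top")
for cs,i in(([T],[1]),([S],[0]),([S,T],[0,1])):
  for nm,px,r,z0,z1,x0,col in(("tube",[(392,142),(128,252)],14,145,180,(463,260),'blue'),("spent",[(437,161),(120,185)],14,145,180,(566,275),'red'),("collar",[(209,303),(434,259)],31,75,87,(462,-238),'blue')):
    print(nm,*locate(cs,[px[k] for k in i],r,z0,z1,x0,col))
E
```

```text
tube [467.1 280.4] [0. 0.] [(array([125.2, 251.4]), 199.5, 351)]
spent [577.9 296.5] [ 0. -0.] [(array([118.2, 183.6]), 183.5, 361)]
collar [ 462. -238.] [-4.5  2.7] [(array([434. , 258.4]), 816.0, 972)]
tube [468.5 277. ] [ 0. -0.] [(array([392.3, 140.9]), 147.5, 245)]
spent [578.3 291. ] [0. 0.] [(array([437.2, 160.9]), 137.5, 266)]
collar [ 465.5 -243.5] [-0.  0.] [(array([208.9, 301.9]), 628.0, 862)]
tube [467.2 279.6] [ 0.3 -0.8  0.5 -0. ] [(array([392.3, 140.9]), 147.5, 244), (array([125.2, 251.4]), 199.5, 351)]
spent [577.6 295.3] [ 0.9 -1.1  0.7  0.2] [(array([437.2, 160.9]), 137.5, 265), (array([118.2, 183.6]), 183.5, 360)]
collar [ 466.7 -245. ] [-0.2  0.8 -0.7  0.2] [(array([208.9, 301.9]), 628.0, 865), (array([434. , 258.4]), 816.0, 972)]
```

Request:
{"op": "jog_arm", "data": {"targets": [{"turn": [0,0,-7.3],"slide": [38,45,5],"claw": 100},{"turn": [0,0,0],"slide": [38,45,5],"claw": 100},{"turn": [0,0,0],"slide": [38,45,5],"claw": 100},{"turn": [0,0,0],"slide": [38,45,0],"claw": 100},{"turn": [0,0,0],"slide": [38,45,0],"claw": 100}]}}

```text
t: 1.12
eef_pos: [354.0, -376.9, 229.9]
tcp_rot: [3.141, -0.0, 0.136]
ft_force: [0.6, 0.1, -0.4]
opening: 0.998
grip_force: 0.0
```

Request:
{"op": "jog_arm", "data": {"targets": [{"turn": [0,0,0],"slide": [38,45,5],"claw": 100},{"turn": [0,0,0],"slide": [38,45,0],"claw": 100},{"turn": [0,0,0],"slide": [38,45,0],"claw": 100},{"turn": [0,0,0],"slide": [0,0,0],"claw": 100}]}}

```text
t: 1.62
eef_pos: [468.8, -240.6, 234.7]
tcp_rot: [3.142, -0.0, 0.141]
ft_force: [-1.1, -1.0, 0.5]
opening: 0.998
grip_force: 0.0
```

Run:
```python
from h import *
c=read_camera("wrist"); cv2.imwrite("pics/w1.png",c['frame'])
print(look_for("collet","wrist")[:2]); print(state()['eef_pos'],state()['tcp_rot'],(-np.array(c['R']).T@np.array(c['t']).ravel()).round(), proj(c,[467,-244,87]))
```

```text
[{'xy': [324.9, 218.3], 'conf': 0.59}]
[ 467.09843972 -243.06583893  234.64237203] [3.14136435e+00 1.81621982e-04 1.38035759e-01] [ 541. -230.  404.] [325.27006872 230.34839667]
```

View pics/w1.png

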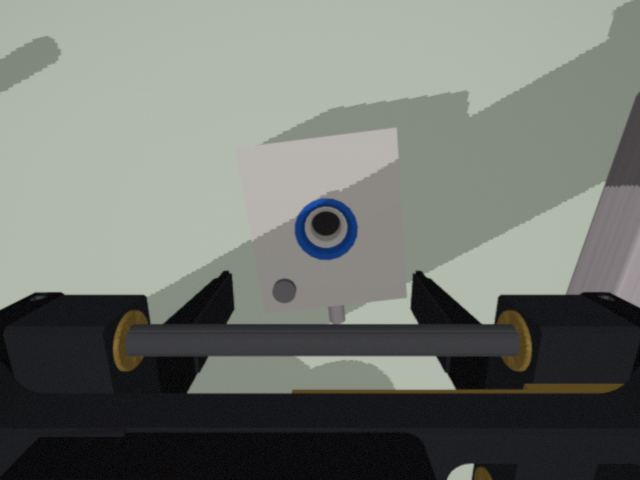

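The wrist view has the collar ring centred near (326,229), against a predicted (325,230), so the estimate holds. I refine it, then go to the tube.

Run:
```python
from h import *
c=read_camera("wrist"); print(locate([c],[(326,229)],31,75,87,(467,-244)),state()['eef_pos'])
```

```text
(array([ 466.2, -246.2]), array([ 0., -0.]), [(array([325. , 227.9]), 2621.5, 3335)]) [ 466.69813357 -243.75571728  234.65859462]
```

Request:
{"op": "jog_arm", "data": {"targets": [{"turn": [0,0,0],"slide": [0,58,0],"claw": 100},{"turn": [0,0,0],"slide": [0,58,0],"claw": 100},{"turn": [0,0,0],"slide": [0,58,0],"claw": 100},{"turn": [0,0,0],"slide": [0,58,0],"claw": 100},{"turn": [0,0,0],"slide": [0,58,0],"claw": 100}]}}

```text
t: 2.4
eef_pos: [466.8, 46.9, 234.9]
tcp_rot: [3.141, -0.001, 0.134]
ft_force: [1.5, 1.1, -0.1]
opening: 1.0
grip_force: 0.0
```

Request:
{"op": "jog_arm", "data": {"targets": [{"turn": [0,0,0],"slide": [0,58,0],"claw": 100},{"turn": [0,0,0],"slide": [0,58,0],"claw": 100},{"turn": [0,0,0],"slide": [0,58,0],"claw": 100},{"turn": [0,0,0],"slide": [0,58,0],"claw": 100},{"turn": [0,0,0],"slide": [0,0,0],"claw": 100}]}}

```text
t: 3.02
eef_pos: [467.2, 280.2, 234.3]
tcp_rot: [-3.141, 0.0, 0.138]
ft_force: [-0.2, -0.7, -0.3]
opening: 1.003
grip_force: 0.0
```

Run:
```python
from h import *
c=read_camera("wrist"); cv2.imwrite("pics/w2.png",c['frame']); p=proj(c,[467,279,165]); print(p, look_for("filter_tube","wrist")[:2], look_for("spent_tube","wrist")[:2])
print(state()['eef_pos'],state()['tcp_rot'])
print(locate([c],[p],14,145,180,(467,279)))
```

```text
[323.66895883 252.70267755] [{'xy': [328.2, 243.3], 'conf': 0.61}] [{'xy': [323.8, 89.7], 'conf': 0.57}]
[467.32276227 277.14013219 234.55956898] [3.14112622e+00 3.87842682e-04 1.34907343e-01]
(array([468.6, 276.6]), array([ 0., -0.]), [(array([327.3, 251.9]), 1380.0, 1635)])
```

View pics/w2.png

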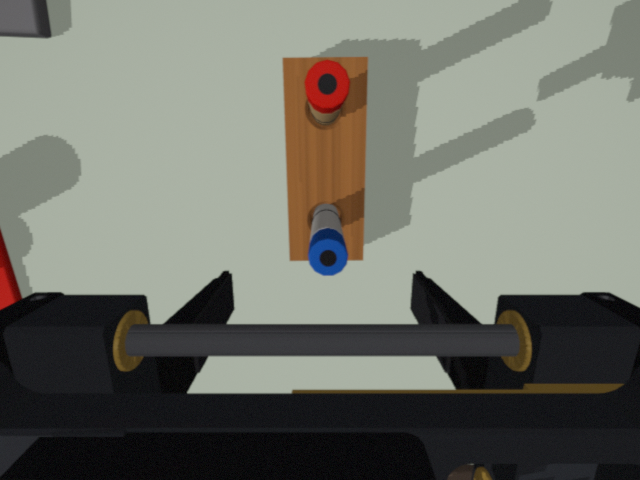

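The wrist view shows the blue cap centred near (328,252), between the fingers, and the red cap far off at (327,85). I descend to TCP z≈131 and grip.

Request:
{"op": "jog_arm", "data": {"targets": [{"turn": [0,0,0],"slide": [1,0,-35],"claw": 100},{"turn": [0,0,0],"slide": [0,0,-35],"claw": 100},{"turn": [0,0,0],"slide": [0,0,-25],"claw": 100},{"turn": [0,0,0],"slide": [0,0,-8.5],"claw": 100},{"turn": [0,0,0],"slide": [0,0,0],"claw": 20}]}}

```text
t: 3.8
eef_pos: [468.4, 277.7, 131.4]
tcp_rot: [3.141, 0.0, 0.135]
ft_force: [0.5, -0.1, -0.3]
opening: 0.942
grip_force: 0.0
```

Request:
{"op": "jog_arm", "data": {"targets": [{"turn": [0,0,0],"slide": [0,0,0],"claw": 0},{"turn": [0,0,0],"slide": [0,0,0],"claw": 0},{"turn": [0,0,0],"slide": [0,0,0],"claw": 0},{"turn": [0,0,0],"slide": [0,0,0],"claw": 0},{"turn": [0,0,0],"slide": [0,0,0],"claw": 0}]}}

```text
t: 4.42
eef_pos: [468.0, 278.7, 131.2]
tcp_rot: [3.142, -0.0, 0.137]
ft_force: [0.2, -0.5, 0.9]
opening: 0.425
grip_force: 0.0
```

Request:
{"op": "jog_arm", "data": {"targets": [{"turn": [0,0,0],"slide": [0,0,0],"claw": 0},{"turn": [0,0,0],"slide": [0,0,0],"claw": 0},{"turn": [0,0,0],"slide": [0,0,0],"claw": 0},{"turn": [0,0,0],"slide": [0,0,0],"claw": 0}]}}

```text
t: 4.92
eef_pos: [468.0, 278.6, 131.1]
tcp_rot: [3.142, 0.0, 0.136]
ft_force: [0.0, -0.0, -0.5]
opening: 0.288
grip_force: 30.0
```

Request:
{"op": "jog_arm", "data": {"targets": [{"turn": [0,0,0],"slide": [0,0,5],"claw": 0},{"turn": [0,0,0],"slide": [0,0,15],"claw": 0},{"turn": [0,0,0],"slide": [0,0,30],"claw": 0},{"turn": [0,0,0],"slide": [0,0,35],"claw": 0},{"turn": [0,0,0],"slide": [0,0,35],"claw": 0}]}}

```text
t: 5.55
eef_pos: [467.9, 278.6, 253.4]
tcp_rot: [-3.141, -0.001, 0.136]
ft_force: [-0.1, 0.1, -1.3]
opening: 0.29
grip_force: 30.0
```

Request:
{"op": "jog_arm", "data": {"targets": [{"turn": [0,0,0],"slide": [0,-25,0],"claw": 0},{"turn": [0,0,0],"slide": [0,-45,0],"claw": 0},{"turn": [0,0,0],"slide": [0,-50,0],"claw": 0},{"turn": [0,0,0],"slide": [0,-50,0],"claw": 0},{"turn": [0,0,0],"slide": [0,-50,0],"claw": 0}]}}

```text
t: 6.18
eef_pos: [467.8, 57.1, 252.3]
tcp_rot: [3.141, -0.001, 0.137]
ft_force: [1.2, -0.0, -1.2]
opening: 0.293
grip_force: 30.0
```

Request:
{"op": "jog_arm", "data": {"targets": [{"turn": [0,0,0],"slide": [0,-50,0],"claw": 0},{"turn": [0,0,0],"slide": [0,-50,0],"claw": 0},{"turn": [0,0,0],"slide": [0,-50,0],"claw": 0},{"turn": [0,0,0],"slide": [0,-50,0],"claw": 0},{"turn": [0,0,0],"slide": [0,-45,0],"claw": 0}]}}

```text
t: 6.8
eef_pos: [467.8, -188.2, 252.3]
tcp_rot: [3.141, -0.001, 0.136]
ft_force: [1.4, 1.5, -0.7]
opening: 0.289
grip_force: 30.0
```

Request:
{"op": "jog_arm", "data": {"targets": [{"turn": [0,0,0],"slide": [-1,-35,0],"claw": 0},{"turn": [0,0,0],"slide": [-0.5,-22,0],"claw": 0},{"turn": [0,0,0],"slide": [0,0,0],"claw": 0},{"turn": [0,0,0],"slide": [0,0,0],"claw": 0}]}}

```text
t: 7.3
eef_pos: [466.5, -242.5, 251.4]
tcp_rot: [-3.141, -0.0, 0.137]
ft_force: [-0.6, -0.1, -0.6]
opening: 0.288
grip_force: 30.0
```

Run:
```python
from h import *
print(state()['eef_pos'],state()['tcp_rot'],state()['opening'])
c=read_camera("scene"); x,y,w=[*proj(c,[467,-245,150]),70]
I=c['frame'][int(y)-90:int(y)+90,int(x)-100:int(x)+100]
c2=read_camera("wrist")
cv2.imwrite("pics/s3.png",np.hstack([cv2.resize(I,(400,360),interpolation=2),cv2.resize(c2['frame'],(400,360))]))
```

```text
[ 466.47549545 -242.51462744  251.39727231] [-3.14146228e+00 -6.00140285e-05  1.36827260e-01] 0.28794130014991837
```

View pics/s3.png

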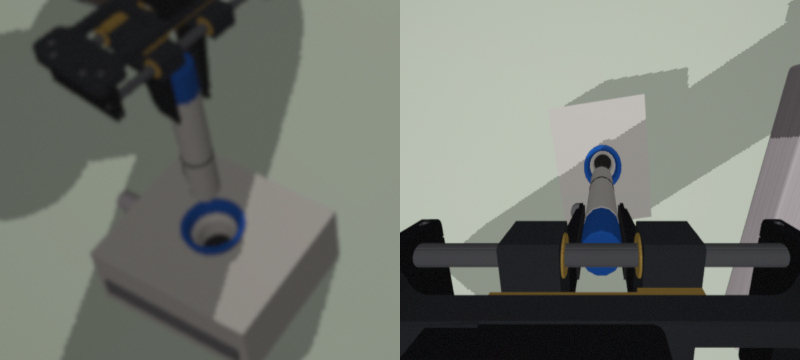

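The left crop shows the tube hanging above the collar with its black line visible. The right crop (wrist) shows the collar ring at about (602,165) and the tube in front of it. I overlay an upright-tube prediction to check tilt and alignment.

Run:
```python
from h import *
e=state()['eef_pos']; zb=e[2]-121
out=[]
for n,w in(("wrist",110),("scene",60)):
    c=read_camera(n);f=c['frame'].copy()
    print(n,[proj(c,[e[0],e[1],zb+h]).round(1) for h in(0,57,135)],proj(c,[466.5,-245,87]).round(1))
    k=5
    x,y=proj(c,[e[0],e[1],zb+30]).astype(int); x0,y0=x-w//1,y-w
    if n=="scene": print(locate([c],[proj(c,[466.5,-245,81])],31,75,87,(466,-245)) if 0 else '')
    I=cv2.resize(f[y0:y0+2*w,x0:x0+2*w],(400,400),interpolation=cv2.INTER_CUBIC); s=400/(2*w)
    for z0,z1,r,col in((zb+10,zb+135,14,(0,255,0)),(zb,zb,8,(0,255,0)),(zb+57,zb+57,14,(0,255,255))):
        h=(hull(c,e[0],e[1],r,z0,z1).reshape(-1,2)-[x0,y0])*s
        cv2.polylines(I,[h.astype(np.int32)],True,col,1)
    h=(hull(c,466.5,-245,31,87,87).reshape(-1,2)-[x0,y0])*s
    cv2.polylines(I,[h.astype(np.int32)],True,(0,0,255),1)
    out.append(I)
cv2.imwrite("pics/o4.png",np.hstack(out))
```

```text
wrist [array([322. , 234.9]), array([322. , 254.4]), array([322.1, 301.8])] [324.6 224.7]
scene [array([206. , 285.7]), array([201.2, 265.7]), array([193.9, 235.1])] [208.3 300.6]
```

View pics/o4.png

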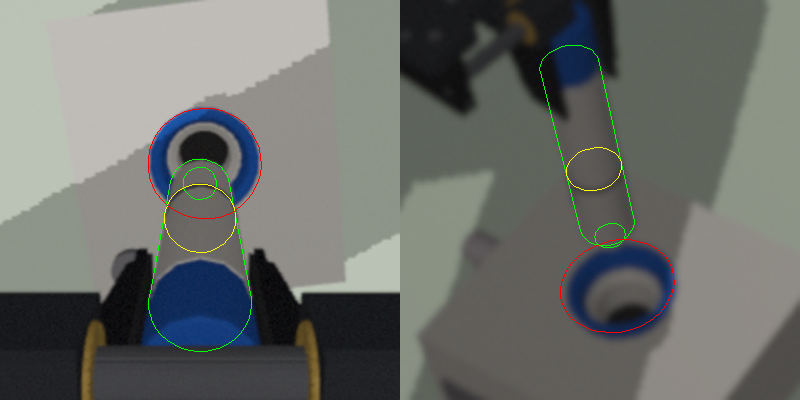

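The overlay matches both the tube (upright) and the collar to within about 1 mm. I centre over the collar and start down.

Request:
{"op": "jog_arm", "data": {"targets": [{"turn": [0,0,0],"slide": [0,-3,-10],"claw": 0},{"turn": [0,0,0],"slide": [0,0,-15],"claw": 0},{"turn": [0,0,0],"slide": [0,0,-12],"claw": 0},{"turn": [0,0,0],"slide": [0,0,-6],"claw": 0},{"turn": [0,0,0],"slide": [0,0,-4],"claw": 0}]}}

```text
t: 8.12
eef_pos: [466.5, -246.4, 203.7]
tcp_rot: [-3.141, 0.0, 0.136]
ft_force: [-0.6, 0.4, -1.2]
opening: 0.286
grip_force: 30.0
```

Request:
{"op": "jog_arm", "data": {"targets": [{"turn": [0,0,0],"slide": [0,0,-4],"claw": 0},{"turn": [0,0,0],"slide": [0,0,-4],"claw": 0},{"turn": [0,0,0],"slide": [0,0,-4],"claw": 0}]}}

```text
t: 8.5
eef_pos: [466.5, -246.4, 192.0]
tcp_rot: [3.141, -0.0, 0.136]
ft_force: [-0.1, 0.2, -0.7]
opening: 0.292
grip_force: 30.0
```

Request:
{"op": "jog_arm", "data": {"targets": [{"turn": [0,0,0],"slide": [0,0,-4],"claw": 0},{"turn": [0,0,0],"slide": [0,0,-4],"claw": 0},{"turn": [0,0,0],"slide": [0,0,-4],"claw": 0},{"turn": [0,0,0],"slide": [0,0,-3],"claw": 0},{"turn": [0,0,0],"slide": [0,0,-2],"claw": 0}]}}

```text
t: 9.12
eef_pos: [466.6, -246.1, 175.0]
tcp_rot: [-3.141, -0.0, 0.136]
ft_force: [1.7, 5.5, 2.8]
opening: 0.291
grip_force: 30.0
```

Request:
{"op": "jog_arm", "data": {"targets": [{"turn": [0,0,0],"slide": [0,0,-2],"claw": 0},{"turn": [0,0,0],"slide": [0,0,-2],"claw": 0},{"turn": [0,0,0],"slide": [0,0,-2],"claw": 0},{"turn": [0,0,0],"slide": [0,0,-2],"claw": 0}]}}

```text
t: 9.62
eef_pos: [466.8, -246.2, 168.0]
tcp_rot: [3.141, -0.001, 0.136]
ft_force: [-0.0, 5.7, 12.5]
opening: 0.294
grip_force: 30.0
```

Seal contact shows as expected, at about 12 N. The side force of +5.5 N in y means I should ease over by +1 mm.

Request:
{"op": "jog_arm", "data": {"targets": [{"turn": [0,0,0],"slide": [0,1,-2],"claw": 0},{"turn": [0,0,0],"slide": [0,0,-2],"claw": 0},{"turn": [0,0,0],"slide": [0,0,-2],"claw": 0},{"turn": [0,0,0],"slide": [0,0,-2],"claw": 0},{"turn": [0,0,0],"slide": [0,0,-2],"claw": 0}]}}

```text
t: 10.25
eef_pos: [466.9, -245.7, 158.0]
tcp_rot: [3.14, -0.001, 0.137]
ft_force: [-0.6, 3.9, 11.7]
opening: 0.295
grip_force: 30.0
```

Request:
{"op": "jog_arm", "data": {"targets": [{"turn": [0,0,0],"slide": [0,0,-2],"claw": 0},{"turn": [0,0,0],"slide": [0,0,-2],"claw": 0},{"turn": [0,0,0],"slide": [0,0,-1],"claw": 0}]}}

```text
t: 10.62
eef_pos: [466.9, -245.7, 153.0]
tcp_rot: [3.14, -0.001, 0.137]
ft_force: [-0.3, 3.8, 11.1]
opening: 0.292
grip_force: 30.0
```

Request:
{"op": "jog_arm", "data": {"targets": [{"turn": [0,0,0],"slide": [0,0,-1],"claw": 0},{"turn": [0,0,0],"slide": [0,0,-1],"claw": 0},{"turn": [0,0,0],"slide": [0,0,-1],"claw": 0}]}}

```text
t: 11.0
eef_pos: [467.2, -245.9, 150.8]
tcp_rot: [3.14, -0.002, 0.136]
ft_force: [-1.5, 4.8, 26.8]
opening: 0.292
grip_force: 30.0
```

The force rises to 27 N at z=150.8, against an expected home of about 151, so the tube has bottomed. I relieve the load, open and check.

Request:
{"op": "jog_arm", "data": {"targets": [{"turn": [0,0,0],"slide": [0,0.5,0.5],"claw": 0},{"turn": [0,0,0],"slide": [0,0,0],"claw": 40},{"turn": [0,0,0],"slide": [0,0,0],"claw": 90},{"turn": [0,0,0],"slide": [0,0,0],"claw": 90},{"turn": [0,0,0],"slide": [0,0,0],"claw": 90}]}}

```text
t: 11.62
eef_pos: [466.4, -244.9, 149.5]
tcp_rot: [3.142, 0.0, 0.136]
ft_force: [-0.1, -0.1, -1.0]
opening: 0.652
grip_force: 0.0
```

Request:
{"op": "jog_arm", "data": {"targets": [{"turn": [0,0,0],"slide": [0,0,0],"claw": 90},{"turn": [0,0,0],"slide": [0,0,0],"claw": 90},{"turn": [0,0,0],"slide": [0,0,0],"claw": 90}]}}

```text
t: 12.0
eef_pos: [466.5, -244.9, 149.7]
tcp_rot: [3.141, 0.0, 0.136]
ft_force: [-0.3, 0.2, -0.3]
opening: 0.89
grip_force: 0.0
```

Request:
{"op": "jog_arm", "data": {"targets": [{"turn": [0,0,0],"slide": [0,0,20],"claw": 90},{"turn": [0,0,0],"slide": [0,0,40],"claw": 90},{"turn": [0,0,0],"slide": [0,0,40],"claw": 90},{"turn": [0,0,0],"slide": [0,0,40],"claw": 90},{"turn": [0,0,0],"slide": [0,0,0],"claw": 90}]}}

```text
t: 12.62
eef_pos: [467.2, -245.3, 292.3]
tcp_rot: [3.138, -0.004, 0.136]
ft_force: [0.1, -0.1, -1.6]
opening: 0.903
grip_force: 0.0
```

Run:
```python
from h import *
out=[]
print(state()['eef_pos'])
for n,w in(("wrist",120),("scene",50)):
    c=read_camera(n);x,y=proj(c,[466.5,-245,130]).astype(int);x0,y0=max(x-w,0),max(y-w,0);s=400/(2*w)
    I=cv2.resize(c['frame'][y0:y0+2*w,x0:x0+2*w],(400,400),interpolation=cv2.INTER_CUBIC)
    for r,z in((31,87),(14,200)):
        h=(hull(c,466.5,-245,r,z,z).reshape(-1,2)-[x0,y0])*s
        cv2.polylines(I,[h.astype(np.int32)],True,(0,0,255),1)
    out.append(I)
cv2.imwrite("pics/f5.png",np.hstack(out))
T=read_camera("top"); print(locate([T],[(120,185)],14,145,180,(578,295),'red'))
```

```text
[ 467.18705368 -245.34349754  292.33130698]
(array([577. , 295.5]), array([-0., -0.]), [(array([118.7, 184.1]), 207.5, 360)])
```

View pics/f5.png

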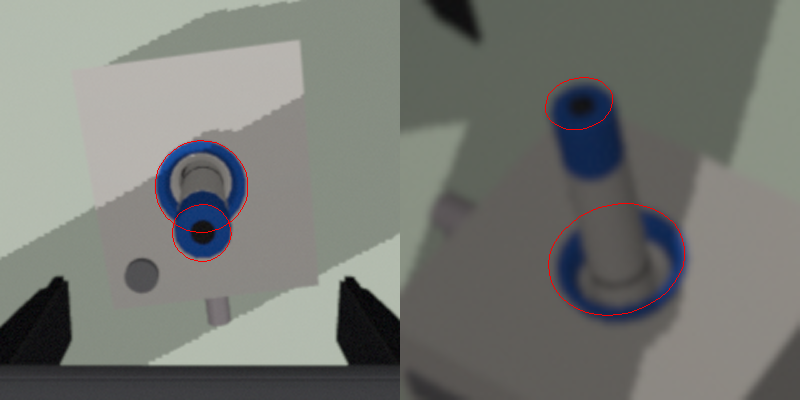

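The tube stands upright in the collar with its top at the predicted 200 mm and the black line at the rim. The red tube hasn't moved, so I hand in.

```bash
python3 -c "
from cell import *
print(job_done())"
```

```text
the job is handed in; nothing more can be done
None
```

The blue-capped tube is pushed home in the collar and released, with the red-capped tube left where it stood, and the job is handed in (about 13 s used; no verdict was returned).

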